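# Light the hearing aid in the battery organiser

### The arm

A 6-joint arm with a two-finger parallel gripper is mounted at the origin on the work surface. World frame = base frame: x ahead of the robot, y to its left, z up, the work surface at z = 0. Lengths are in m, angles in rad, forces in N, time in s.
With the tool pointing down it reaches from about 0.325 to 0.9 m from the base axis. Payload 6.1 kg.
Tool frame: the origin (TCP) lies at the very end of the fingers, on their centre line; the grasp point (between the pads) lies 19 mm behind it (bot.pinch_z is the distance from the TCP to the grasp point, in m); y points along the fingers, x is the direction in which the jaws open and shut, and the axes are right-handed (so a half turn about y gives the same grasp; the last joint's range is limited). The gripper opens to 87 mm and grips with 3 to 60 N. Pads are 19 mm wide; open, the fingers measure 117 mm over their backs; the gripper's body (75 mm by 190 mm) begins 51 mm behind the grasp point.
Start: joints at [1.113, 0.22, 1.526, -0, 1.395, -0.126], TCP at [0.204, 0.591, 0.199] pointing down, gripper open.
Joint ranges: [-2.98, 2.98], [-0.91, 2.08], [0.09, 2.57], [-1.24, 4.39], [0.2, 2.65], [-2.68, 2.68]. Speed limits (rad/s): [2.57, 2.57, 3.01, 3.14, 3.14, 3.14].

### API

Orientations are given as a unit quaternion [w, x, y, z].
In Python, from bench import bot, optics, order gives the robot as it stands.
- The arm moves only by the tool step_arm, never from a script. Its arguments are lists of equal length, an entry for each row: "translation": the shift along the tool's x, y, z in mm, a list of three; "delta_rot": the turn, a rotation vector about the tool's x, y, z in rad, a list of three. A call has exactly 10 rows; each row shifts and turns the commanded pose from where the row before left it, along the tool's axes as they then stand; what a row does not reach is not made up. A row lasts 1/12 s, in which the tool goes at most 41.7 mm and 7.16 degrees, less where a joint would pass 70% of its speed; a pose out of reach is approached as far as the arm can. A call is refused whole if a number of a shift passes 41.7 or a number of a turn 0.125, either way. A call with a gripper value outside its range is refused whole. "gripper" is the gripper command: -1 is shut, 1 is fully open, values between are in proportion, set as the call begins (left out, the last holds). The fingers move at their own pace and stop on an object; the grip force is fixed at half the most. Time passes only in rows, so rows that do not move let the fingers close, or fill a call up. It gives the time, the measured TCP pose, the force and the opening at its end, in the units of the state.
- bot.get_state(): the state, without advancing time (a new reading comes with each control period).
- optics.capture(name): name is "side" or "top" or "wrist"; returns (picture, depth): 420x560x3 uint8, red, green, blue; 420x560 float32, m along the optical axis (not along the pixel's ray), 0 where there is no reading.
- optics.camera_model(name): a dict with "fx", "fy", "cx", "cy" (pixels), "k1" (the pictures are not rectified: a ray, as slopes to the right and down, at radius r is drawn at 1 + k1 r^2 times it, then the intrinsics apply), "rvec" (rotation vector, rad) and "tvec" (3), from world to camera coordinates, as OpenCV has them; the wrist camera has in their place "T_tool_cam" (4x4, takes a point from camera to tool coordinates, whose origin is the TCP and whose axes are the tool frame's). Camera axes: x right, y down, z forward; pixel columns grow to the right and rows downward; lengths in m; the calibration is good to about 2 mm. A picture is of the moment at which its call begins: read the wrist's pose just before it. camera_model takes no time and is no camera call.
- order.job_done(): hands the job in, once; it reports no verdict.
The state is a dict: "time_s": time; "joint_pos": joint angles; "joint_vel": joint speeds; "effort": joint torques, N m; "tcp_pos": TCP position; "tool_rot": TCP orientation; "contact_force": force on the tool from outside, world axes, zero at the start; "wrist_torque": the same for the moment, N m; "finger_gap": finger opening in m.
Only numpy, scipy, OpenCV 4.12 (cv2) and the standard library are available. Lean on these libraries where they do the work, as an engineer would, in place of code of your own. Each camera call takes 0.05 s, during which the arm holds its last target. There are 200 camera calls.

### The job

My hearing aid was put away in one of the bays of the battery organiser. Slide the organiser's lid fully open, switch the flashlight on, and hold its beam steady on the hearing aid for at least two seconds from about a hand's breadth (10 cm), slanting in along the length of the bay at roughly 30 degrees off straight down so that I can look in from above. Then stand the flashlight back on its head where it was and switch it off; leave the lid open and do not shift anything else.

Things in the scene. Friction and masses are not known exactly. Their poses are not given: they have to be found in the camera images.
- organiser: Beige plastic battery organiser, fixed to the table (non-slip feet), outside 70 mm (x) by 132 mm (y) by 43 mm high. Origin: centre of its underside; z up. Three equal open-topped bays in a row along its y, centred at y = -43, 0 and +43 mm, each 64 mm long (along x) and 40 mm wide (along y); floor 3 mm thick (bay floors at height 3 mm), dividers 3 mm thick and 35 mm high. A sliding lid covers all three bays when shut.
- lid (a joint): Slide of the organiser's lid, m. 0 = shut, 0.12 = fully open (hard stop); it grows as the lid slides towards the organiser's -y, out over the low end wall and free of the table. Starts 0 to 30 mm open. Moves with about 1.2 N of friction and stays where it is left. The lid plate is 64 by 129 mm and 2.5 mm thick, its top 40.7 mm above the table.
- lid_ridge (a point): Middle of the top edge of the raised thumb ridge on the lid, 47.7 mm above the table. The ridge is a bar 42 mm long (organiser's x), 6 mm thick (organiser's y), standing 7 mm above the lid plate. With the lid shut it is at x = 0, y = -20 mm of the organiser. Push its +y face towards -y to open the lid. Axes as the organiser's.
- aid: Behind-the-ear hearing aid lying on its side in one of the three bays (which one varies, and the lid may hide it): a grey crescent with a clear tube and a small pinkish ear mould, about 37 by 34 mm and 12 mm high, 11 g. Origin: middle of its outline, on the bay floor; z up. Its x is along the bay's length (within 0.1 rad). It is the target of the beam; leave it as it lies.
- torch: Small aluminium flashlight standing upright on its flat head: 145 mm long plus the switch, head 42 mm in diameter for the lowest 30 mm, tapering to a plain barrel 32 mm in diameter from 46 mm to 145 mm; 0.21 kg, about a sixth more or less. Origin: centre of the lens face (at the bottom when it stands). Its z runs from the lens to the tail, so the beam leaves the origin along -z. Grip it on the barrel, best at 105 to 120 mm from the lens.
- switch (a joint): Rocker toggle switch in the flashlight's tail, rad. 0 = off, 0.5 = on; stays where it is left. Black, V-shaped, 24 mm long (along the flashlight's x) and 14 mm wide, pivot on the flashlight's axis 149 mm from the lens. Off: the half on the flashlight's +x side stands up, its end 12 mm from the axis and 155 mm from the lens, and the other half is level at 149 mm; on: the other way round. Press the end of the raised half straight down until it is level (about 2 N).
- jar: Frosted glass jar with a birch lid, 72 mm in diameter, 110 mm high, standing 70 to 95 mm (centre to centre) from the flashlight. Origin: centre of its underside, z up. Bystander.
- mug: Pale travel mug with a grey lid, 72 mm in diameter, 140 mm high, standing between the flashlight and the organiser. Origin: centre of its underside, z up. Bystander.
- case: Pale blue hearing aid case, shut, 62 (x) by 90 (y) by 35 mm high, lying on the robot's side of the organiser. Origin: centre of its underside, z up. Bystander.
- clock: Birch alarm clock with a round white dial, 45 (x) by 90 (y) by 80 mm high, standing close beyond the organiser (its far side from the robot), beside the lid's way out. Origin: centre of its underside, z up. Bystander.
- block9v: 9 V block battery, dark, 48 by 26 by 17 mm, lying along one of the bays. Origin: centre of its underside. Bystander.
- aapair: Two AA batteries wrapped as a pair, 50 by 29 by 15 mm, lying along one of the bays. Origin: centre of its underside. Bystander.

How it is judged:
By the outcome, as a careful person would: the job done as asked, in the order asked, and still so for the second after the job is handed in, with the robot touching nothing.
It also fails if it takes over 72 s, if anything falls off the work surface, if the arm or the gripper's body presses on something with over 40 N, if the wrist force passes 120 N, or if a joint passes its speed limit or range.

## Working session

There is one attempt and no reset: what is moved stays moved. The work goes in short steps, Python scripts to look and compute and a tool call to move; the robot and the scene stay as the last step left them, time stands still between calls to the robot, and variables do not carry over. Pictures are saved under pics/ and viewed, about 8 in all and at most 12, crops included, and the job is handed in when it is done.

Besides the shell and the picture viewer there is one more tool, called after "Call:" as name(argument=value, ...) on one line, values as JSON. step_arm: Moves the arm, as the interface text tells. Its arguments: {"type":"object","properties":{"translation":{"type":"array"},"delta_rot":{"type":"array"},"gripper":{"type":"number"}},"required":["translation","delta_rot"]}

```bash
ls; mkdir -p pics; cat > h.py <<'E'
import numpy as np, cv2
from scipy.spatial.transform import Rotation as R
from bench import bot, optics, order
def state():
    s=bot.get_state(); q=np.array(s["tool_rot"]); return s, np.array(s["tcp_pos"]), R.from_quat(q[[1,2,3,0]]).as_matrix()
def cap(name):
    s,p,M=state(); im,d=optics.capture(name); m=optics.camera_model(name)
    if name=="wrist":
        T=np.array(m["T_tool_cam"]); W=np.eye(4); W[:3,:3]=M; W[:3,3]=p; T=W@T
    else:
        Rm=cv2.Rodrigues(np.array(m["rvec"],float))[0]; T=np.eye(4); T[:3,:3]=Rm.T; T[:3,3]=-Rm.T@np.array(m["tvec"]).ravel()
    return im,d,m,T
def rays(m,uv):
    uv=np.atleast_2d(np.array(uv,float)); K=np.array([[m["fx"],0,m["cx"]],[0,m["fy"],m["cy"]],[0,0,1.]])
    return cv2.undistortPoints(uv.reshape(-1,1,2),K,np.array([m["k1"],0,0,0.])).reshape(-1,2)
def atz(m,T,uv,z):
    r=rays(m,uv); d=np.c_[r,np.ones(len(r))]@T[:3,:3].T; o=T[:3,3]; return o+d*((np.broadcast_to(z,len(r))-o[2])/d[:,2])[:,None]
def cloud(m,T,d):
    v,u=np.mgrid[:d.shape[0],:d.shape[1]]; r=rays(m,np.c_[u.ravel(),v.ravel()]); z=d.ravel()
    P=np.c_[r*z[:,None],z]@T[:3,:3].T+T[:3,3]; P[z==0]=np.nan; return P.reshape(*d.shape,3)
def save(n,im): cv2.imwrite(f"pics/{n}.png",cv2.cvtColor(im,cv2.COLOR_RGB2BGR))
E
python3 - <<'E'
from h import *
for n in("top","side"):
    im,d,m,T=cap(n); save(n,im); np.savez(n+".npz",im=im,d=d,T=T); print(n,m,T.round(3).tolist())
print(optics.camera_model("wrist"),bot.pinch_z); print(state())
E
```

```text
pics
top {'fx': 463.1916859813226, 'fy': 463.1916859813226, 'cx': 279.4173890404084, 'cy': 218.18798744722466, 'k1': 0.022085169304294328, 'rvec': array([ 2.09534536, -2.09356889,  0.24275559]), 'tvec': array([0.03473792, 0.59149851, 0.7914727 ])} [[0.001, -0.972, 0.233, 0.39], [-1.0, -0.0, 0.005, 0.031], [-0.005, -0.233, -0.972, 0.908], [0.0, 0.0, 0.0, 1.0]]
side {'fx': 400.96169128853103, 'fy': 400.96169128853103, 'cx': 282.05415563391705, 'cy': 209.67707918823547, 'k1': -0.08123320845047002, 'rvec': array([ 2.12872425, -0.38066605,  0.23301622]), 'tvec': array([-0.5438485 ,  0.22181154,  0.74798806])} [[0.934, -0.18, 0.308, 0.317], [-0.357, -0.52, 0.776, -0.659], [0.02, -0.835, -0.55, 0.608], [0.0, 0.0, 0.0, 1.0]]
{'fx': 294.96478272509086, 'fy': 294.96478272509086, 'cx': 279.40729535008256, 'cy': 206.37551571548784, 'k1': -0.04508237619563075, 'T_tool_cam': array([[ 9.99999867e-01, -2.34606554e-04, -4.59295362e-04,
         7.56995569e-04],
       [ 3.86746338e-04, -2.48051795e-01,  9.68746694e-01,
        -1.86817084e-01],
       [-3.41203363e-04, -9.68746743e-01, -2.48051671e-0
[... 323 characters left out ...]
38769, -0.00062508,  0.00057323,
        0.00076025]), 'effort': array([ 1.49338153e-03, -4.95941806e+01, -3.88524413e+01,  7.02494360e-02,
        5.14413812e-02, -6.86504805e-06]), 'tcp_pos': array([0.20332562, 0.59034846, 0.19774012]), 'tool_rot': array([-0.57538768,  0.57601083,  0.4100194 , -0.41112605]), 'contact_force': array([-0.35475455, -0.71067953,  0.01456427]), 'wrist_torque': array([0.02438607, 0.03695454, 0.01391474]), 'finger_gap': 0.08677998923310254}, array([0.20332562, 0.59034846, 0.19774012]), array([[ 3.25718923e-01, -7.62507417e-04, -9.45466341e-01],
       [ 9.45464962e-01, -1.62621677e-03,  3.25719759e-01],
       [-1.78589695e-03, -9.99998387e-01,  1.91234471e-04]]))
```

View pics/top.png

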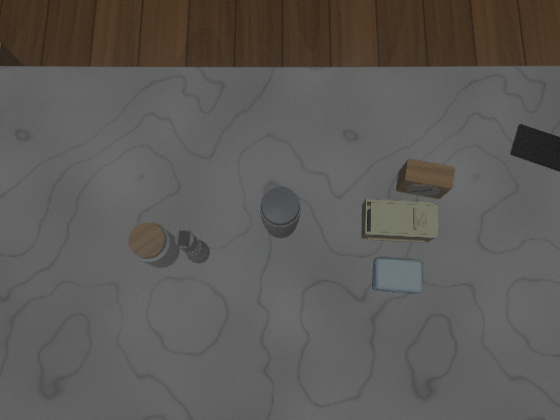

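View pics/side.png

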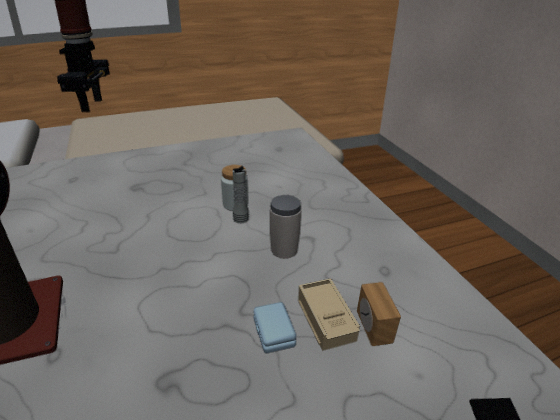

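The top picture shows the jar at (148,240), torch tail at (190,240), mug at (281,205), organiser at (400,220) with its ridge at (417,219), clock at (426,178) and case at (398,275). The lid is slightly open at its left end. Next, an enlarged crop and depth.

```bash
python3 - <<'E'
from h import *
z=np.load("top.npz"); im=z["im"];d=z["d"];T=z["T"];m=optics.camera_model("top")
def up(a,s,k): 
    c=cv2.resize(a,None,fx=s,fy=s,interpolation=cv2.INTER_CUBIC); return np.clip(c.astype(float)*k,0,255).astype(np.uint8)
A=up(im[195:245,355:445],8,1.8)   # 720x400
B=up(im[222:268,165:215],8,1.8)
save("org",A); 
save("torch",B)
P=cloud(m,T,d)
def comp(lo,hi,box):
    v0,v1,u0,u1=box; Q=P[v0:v1,u0:u1].reshape(-1,3); k=(Q[:,2]>lo)&(Q[:,2]<hi); Q=Q[k]
    r=cv2.minAreaRect(Q[:,:2].astype(np.float32)*1000); print(lo,hi,len(Q),Q.mean(0).round(4),np.median(Q[:,2]).round(4),r)
comp(.03,.06,(190,245,355,445)); comp(.025,.045,(250,300,365,430)); comp(.07,.09,(155,200,390,460))
comp(.13,.15,(180,240,255,305)); comp(.1,.12,(215,265,125,170)); comp(.14,.16,(225,265,172,212))
comp(.043,.06,(190,245,355,445))
E
```

```text
0.03 0.06 2718 [ 0.5997 -0.2019  0.0408] 0.0406 ((610.6174926757812, -205.3393096923828), (153.282958984375, 96.20661163330078), 86.74752807617188)
0.025 0.045 1534 [ 0.4915 -0.1876  0.034 ] 0.0342 ((492.35247802734375, -189.65321350097656), (90.31654357910156, 61.905948638916016), 85.22177124023438)
0.07 0.09 1150 [ 0.6738 -0.2447  0.0789] 0.0793 ((674.9767456054688, -245.86532592773438), (90.21813201904297, 47.04085159301758), 78.58561706542969)
0.13 0.15 1125 [0.5977 0.0343 0.1372] 0.1373 ((598.9060668945312, 34.34585189819336), (65.19559478759766, 65.12420654296875), 65.32019805908203)
0.1 0.12 1052 [0.5421 0.2669 0.1091] 0.1093 ((542.7306518554688, 267.788330078125), (62.56764602661133, 61.77649688720703), 46.757389068603516)
0.14 0.16 284 [0.5372 0.194  0.1468] 0.1463 ((537.7970581054688, 194.90780639648438), (30.957571029663086, 30.606689453125), 29.674274444580078)
0.043 0.06 400 [ 0.6041 -0.2074  0.0455] 0.0441 ((609.203369140625, -203.9125518798828), (150.68812561035156, 93.0933609008789), 86.61499786376953)
```

View pics/org.png

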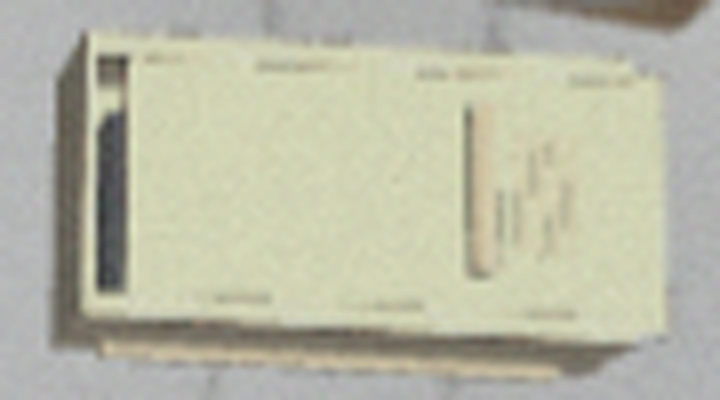

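View pics/torch.png

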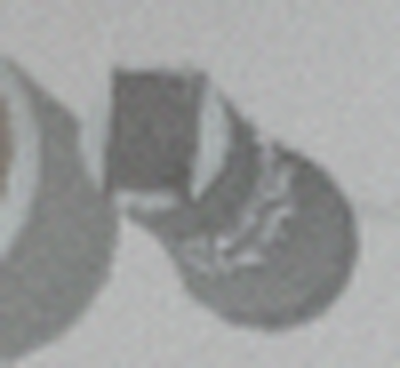

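Crop readings: organiser rim corners at crop px (88,32), (662,75), (668,340), (82,318). The ridge runs from (478,103) to (480,278), and the dark gap at the left shows a bay. The torch switch lies lengthwise along world x.

```bash
python3 - <<'E'
from h import *
z=np.load("top.npz"); d=z["d"];T=z["T"];m=optics.camera_model("top"); P=cloud(m,T,d)
f=lambda p,o:[(np.array(q)+.5)/8-.5+o for q in p]
print("rim",atz(m,T,f([(88,32),(662,75),(668,340),(82,318)],np.array([355,195])),.043).round(4).tolist())
print("ridge",atz(m,T,f([(470,103),(470,275),(492,110),(492,278)],np.array([355,195])),[.0477]*4).round(4).tolist())
print("gap",atz(m,T,f([(98,58),(128,58),(98,290),(128,290)],np.array([355,195])),.041).round(4).tolist())
print("switch",atz(m,T,f([(110,68),(205,72),(190,190),(108,188)],np.array([165,222])),.152).round(4).tolist())
print((P[228:250,176:196,2]*1000).round(0)[::2,::2])
s=np.load("side.npz"); ms=optics.camera_model("side"); Ps=cloud(ms,s["T"],s["d"])
k=(Ps[...,2]>.145)&(Ps[...,2]<.17)&(abs(Ps[...,0]-.537)<.03)&(abs(Ps[...,1]-.194)<.03)
print((Ps[k]*1000).round(0).tolist())
c=Ps[s["d"]>0]; k=(c[:,2]>.06)&(c[:,2]<.13)&(np.hypot(c[:,0]-.537,c[:,1]-.194)<.027); print("barrel side",c[k].mean(0))
E
```

```text
rim [[0.6371, -0.1314, 0.043], [0.6263, -0.2687, 0.043], [0.5613, -0.2651, 0.043], [0.5665, -0.127, 0.043]]
ridge [[0.6181, -0.2209, 0.0477], [0.576, -0.2181, 0.0477], [0.6163, -0.226, 0.0477], [0.5753, -0.2233, 0.0477]]
gap [[0.6311, -0.1339, 0.041], [0.6311, -0.1412, 0.041], [0.5737, -0.1315, 0.041], [0.5737, -0.1386, 0.041]]
switch [[0.5514, 0.2034, 0.152], [0.5505, 0.1836, 0.152], [0.5256, 0.1855, 0.152], [0.526, 0.2025, 0.152]]
[[  0.   2.   2.  -0.  -1.  -1.   0.   1.   2.  -2.]
 [ -3.  -1.   1. 144. 147. 145.  -3.  -2.   1.  -1.]
 [ -3. 145. 151. 154. 154. 152. 146. 145.  -2.  -2.]
 [  0. 144. 152. 151. 152. 152. 144. 143. 141.  -1.]
 [145. 146. 150. 151. 154. 151. 146. 143. 144. 126.]
 [142. 144. 146. 150. 150. 149. 145. 144. 150. 137.]
 [143. 146. 148. 148. 149. 149. 147. 145. 144. 136.]
 [144. 146. 149. 152. 151. 147. 144. 144. 145. 134.]
 [146. 144. 148.  nan 147. 148. 149. 143. 141. 129.]
 [ 33. 147. 144. 145. 147. 142. 145. 141. 132. 123.]
 [ 37.  20. 118. 144. 143. 143. 137. 131. 123. 115.]]
[[547.0, 199.0, 153.0], [549.0, 199.0, 152.0], [551.0, 197.0, 153.0], [542.0, 2
[... 349 characters left out ...]
, 152.0], [527.0, 203.0, 146.0], [528.0, 198.0, 148.0], [530.0, 195.0, 149.0], [533.0, 195.0, 149.0], [536.0, 197.0, 147.0], [537.0, 193.0, 149.0], [541.0, 190.0, 149.0], [544.0, 189.0, 150.0], [546.0, 189.0, 149.0], [548.0, 188.0, 149.0], [526.0, 199.0, 145.0], [528.0, 196.0, 146.0], [529.0, 191.0, 149.0], [531.0, 189.0, 149.0], [534.0, 190.0, 148.0], [536.0, 190.0, 148.0], [539.0, 191.0, 147.0], [541.0, 188.0, 148.0], [543.0, 189.0, 147.0], [546.0, 190.0, 146.0], [554.0, 188.0, 146.0], [528.0, 187.0, 148.0], [531.0, 189.0, 147.0], [535.0, 187.0, 146.0], [538.0, 188.0, 146.0], [541.0, 188.0, 145.0], [543.0, 186.0, 146.0], [525.0, 187.0, 146.0]]
barrel side [0.53679928 0.18350502 0.09522894]
```

Switch: the raised half is at world +x (152–153 against 148), centre about (0.538, 0.194). Organiser: yaw about -0.064, origin about (0.598, -0.195), lid about 7 mm open. The sizes agree with those given, so I'll move to the lid now.

Call:
step_arm(translation=[[0, 0, 0], [0, 0, 0], [0, 0, 0], [0, 0, 0], [0, 0, 0], [0, 0, 0], [0, 0, 0], [0, 0, 0], [0, 0, 0], [0, 0, 0]], delta_rot=[[0, 0.124, 0], [0, 0.124, 0], [0, 0.124, 0], [0, 0.124, 0], [0, 0.124, 0], [0, 0.124, 0], [0, 0.124, 0], [0, 0.124, 0], [0, 0.124, 0], [0, 0.124, 0]], gripper=-1)

```text
time_s: 0.93
tcp_pos: [0.2034, 0.5905, 0.1981]
tool_rot: [-0.707, 0.707, -0.003, 0.002]
contact_force: [0.4, -0.4, 0.1]
finger_gap: 0.0283
```

Call:
step_arm(translation=[[0, 0, 0], [22, 0, -35], [22, 0, -35], [22, 0, -35], [22, 0, -35], [22, 0, -35], [22, 0, -35], [22, 0, -35], [22, 0, -35], [22, 0, -35]], delta_rot=[[0, 0.063, 0], [0, 0, 0], [0, 0, 0], [0, 0, 0], [0, 0, 0], [0, 0, 0], [0, 0, 0], [0, 0, 0], [0, 0, 0], [0, 0, 0]])

```text
time_s: 1.77
tcp_pos: [0.3812, 0.262, 0.1985]
tool_rot: [-0.707, 0.707, -0.023, 0.022]
contact_force: [1.1, 0.2, 0.1]
finger_gap: 0.0008
```

Call:
step_arm(translation=[[22, 0, -35], [22, 0, -35], [22, 0, -35], [22, 0, -35], [22, 0, -35], [22, 0, -35], [22, 0, -35], [22, 0, -35], [22, 0, -35], [0, 0, 0]], delta_rot=[[0, 0, 0], [0, 0, 0], [0, 0, 0], [0, 0, 0], [0, 0, 0], [0, 0, 0], [0, 0, 0], [0, 0, 0], [0, 0, 0], [0, 0, 0]])

```text
time_s: 2.6
tcp_pos: [0.5604, -0.0696, 0.1979]
tool_rot: [-0.706, 0.708, -0.024, 0.025]
contact_force: [-1.1, -0.2, 0.0]
finger_gap: 0.0006
```

Call:
step_arm(translation=[[14, 0, -36], [14, 0, -36], [16, 0, -36], [0, 0, 0], [0, 35, 0], [0, 35, 0], [0, 35, 0], [0, 30, 0], [0, 0, 0], [0, 0, 0]], delta_rot=[[0, 0, 0], [0, 0, 0], [0, 0, 0], [0, 0, 0], [0, 0, 0], [0, 0, 0], [0, 0, 0], [0, 0, 0], [0, 0, 0], [0, 0, 0]])

```text
time_s: 3.43
tcp_pos: [0.5935, -0.1726, 0.0617]
tool_rot: [0.707, -0.706, 0.024, -0.021]
contact_force: [0.4, -0.2, 0.7]
finger_gap: 0.0002
```

```bash
python3 - <<'E'
from h import *
im,d,m,T=cap("wrist"); save("w1",np.clip(im.astype(float)*1.5,0,255).astype(np.uint8)); P=cloud(m,T,d)
o=np.array([.5976,-.1951]);c,s=np.cos(-.064),np.sin(-.064)
L=(P[...,:2]-o)@np.array([[c,-s],[s,c]])
k=(P[...,2]>.044)&(P[...,2]<.052)&(abs(L[...,0])<.024)&(L[...,1]<-.01)&(L[...,1]>-.06); print(k.sum(),P[k].mean(0),L[k].min(0),L[k].max(0),np.percentile(P[k][:,2],95))
k=(P[...,2]>.035)&(P[...,2]<.044)&(abs(L[...,0])<.024)&(L[...,1]>.03)&(L[...,1]<.05);print("plate z",np.median(P[k][:,2])); print(state()[1])
E
```

```text
<stdin>:5: RuntimeWarning: Mean of empty slice.
  ret = um.true_divide(
Traceback (most recent call last):
ValueError: zero-size array to reduction operation minimum which has no identity
```

View pics/w1.png

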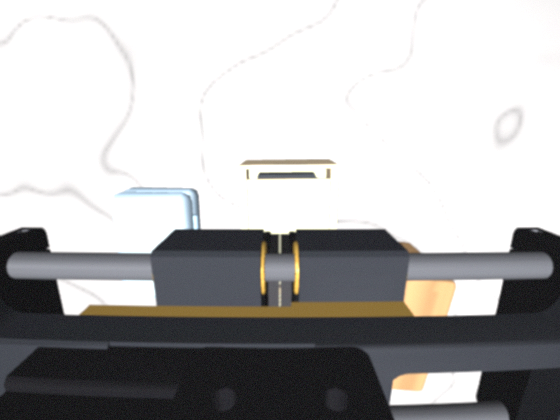

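The wrist view has the organiser's open end at (290,170), the case at (155,215) and the clock at (430,280). The fingers hide the ridge. I'll lower and push.

Call:
step_arm(translation=[[3, 10, 0], [0, 9, 0], [0, 0, 0], [0, 0, 0], [0, 0, -12], [0, 0, -12], [0, 0, -12], [0, 0, -12], [0, 0, -12], [0, 0, -12]], delta_rot=[[0, 0, 0], [0, 0, 0], [0, 0, 0], [0, 0, 0], [0, 0, 0], [0, 0, 0], [0, 0, 0], [0, 0, 0], [0, 0, 0], [0, 0, 0]])

```text
time_s: 4.32
tcp_pos: [0.5937, -0.2476, 0.0448]
tool_rot: [-0.707, 0.707, -0.023, 0.023]
contact_force: [0.2, 0.8, -0.7]
finger_gap: 0.0003
```

Call:
step_arm(translation=[[0, 0, -12], [0, 0, -12], [0, 0, -12], [0, 0, -12], [0, 0, -6], [0, 0, -3], [0, 0, -3], [0, 0, -2], [0, 0, 0], [0, 0, 0]], delta_rot=[[0, 0, 0], [0, 0, 0], [0, 0, 0], [0, 0, 0], [0, 0, 0], [0, 0, 0], [0, 0, 0], [0, 0, 0], [0, 0, 0], [0, 0, 0]])

```text
time_s: 5.15
tcp_pos: [0.59, -0.3072, 0.0447]
tool_rot: [0.707, -0.707, 0.022, -0.022]
contact_force: [-0.5, -0.2, -0.5]
finger_gap: 0.0007
```

```bash
python3 - <<'E'
from h import *
im,d,m,T=cap("top"); save("t2",np.clip(cv2.resize(im[190:260,350:470],None,fx=6,fy=6,interpolation=cv2.INTER_CUBIC).astype(float)*1.8,0,255).astype(np.uint8)); print(state()[1],state()[0]["contact_force"])
E
```

```text
[ 0.59000394 -0.30712677  0.04472096] [0.62888564 1.04839608 0.75640641]
```

View pics/t2.png

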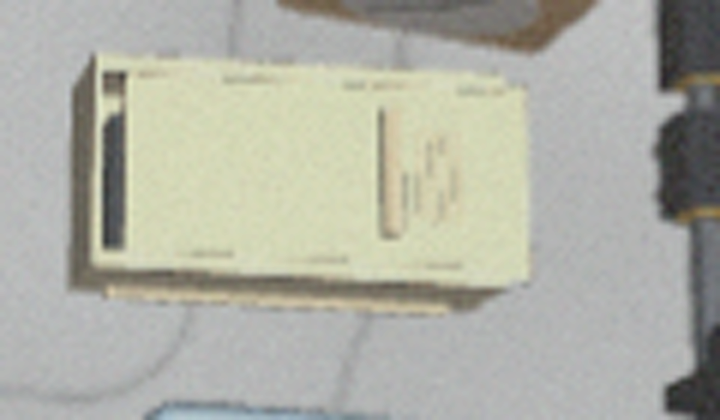

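The lid has not moved: the ridge is still at crop (390,172), and there was no contact. The fingers must have passed above it, so I'll check the real tip height.

```bash
python3 - <<'E'
from h import *
im,d,m,T=cap("side"); P=cloud(m,T,d)
k=(abs(P[...,0]-.59)<.05)&(abs(P[...,1]+.307)<.05)&(P[...,2]>.015)&(P[...,2]<.12)
v,u=np.where(k); print(len(v),u.min(),u.max(),v.min(),v.max())
Q=P[k]; 
for z in np.arange(.015,.12,.008):
    q=Q[(Q[:,2]>=z)&(Q[:,2]<z+.008)]
    if len(q): print(round(z,3),len(q),q.min(0).round(3),q.max(0).round(3))
u0,v0=int(u.mean()),int(v.mean()); print(u0,v0)
c=im[max(0,v0-70):v0+70,max(0,u0-90):u0+90]; save("s2",np.clip(cv2.resize(c,None,fx=4,fy=4,interpolation=cv2.INTER_CUBIC).astype(float)*1.7,0,255).astype(np.uint8)); print(max(0,u0-90),max(0,v0-70))
E
```

```text
441 323 367 330 348
0.015 64 [ 0.562 -0.262  0.015] [ 0.608 -0.258  0.023]
0.023 42 [ 0.561 -0.262  0.023] [ 0.607 -0.258  0.03 ]
0.031 45 [ 0.56  -0.269  0.031] [ 0.605 -0.257  0.039]
0.039 65 [ 0.563 -0.27   0.039] [ 0.606 -0.259  0.042]
0.063 13 [ 0.581 -0.32   0.068] [ 0.596 -0.301  0.071]
0.071 53 [ 0.581 -0.32   0.071] [ 0.599 -0.296  0.079]
0.079 55 [ 0.581 -0.32   0.079] [ 0.6   -0.298  0.087]
0.087 54 [ 0.58  -0.32   0.087] [ 0.601 -0.298  0.095]
0.095 44 [ 0.579 -0.321  0.096] [ 0.603 -0.314  0.103]
0.103 6 [ 0.578 -0.321  0.103] [ 0.601 -0.318  0.107]
345 337
255 267
```

View pics/s2.png

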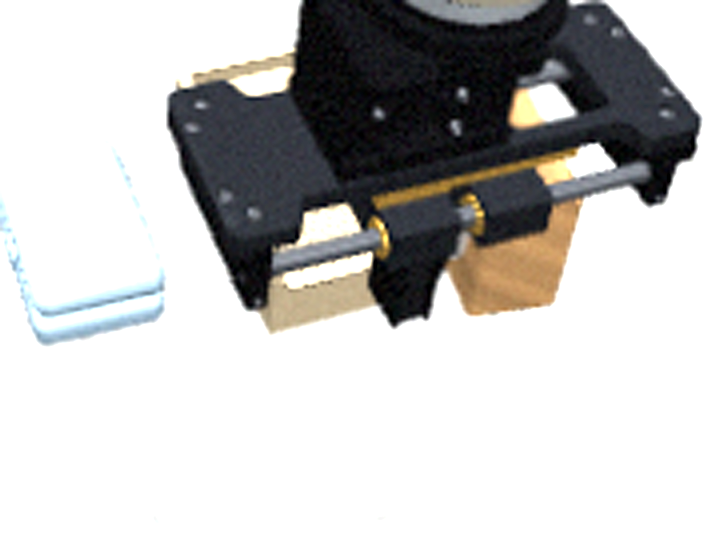

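```bash
python3 - <<'E'
from h import *
m=optics.camera_model("side"); K=np.array([[m["fx"],0,m["cx"]],[0,m["fy"],m["cy"]],[0,0,1.]])
for z in(.0447,.056,.068): print(z,cv2.projectPoints(np.array([[.59,-.307,z]]),np.array(m["rvec"]),np.array(m["tvec"]),K,np.array([m["k1"],0,0,0.]))[0].ravel())
s=state()[0]; print(s["joint_pos"].round(4),s["tcp_pos"],s["contact_force"])
E
```

```text
0.0447 [351.84596707 350.70285007]
0.056 [352.68076801 346.45785086]
0.068 [353.58403819 341.85298085]
[-5.9840e-01  4.5520e-01  1.5324e+00  1.0000e-04  1.1542e+00 -5.3510e-01] [ 0.59001996 -0.30711288  0.04472249] [ 0.16128923 -0.29149259  0.29739568]
```

The side picture and depth both put the closed fingertips near z≈0.065 while the state says 0.045. I'll settle it by touch: go back behind the ridge and lower slowly onto the lid plate (40.7 mm).

Call:
step_arm(translation=[[0, -20, 0], [0, 0, 30], [0, 0, 30], [0, 0, 30], [0, 0, 32], [0, 0, 0], [0, 15, 0], [0, 10, 0], [0, 0, 0], [0, 0, 0]], delta_rot=[[0, 0, 0], [0, 0, 0], [0, 0, 0], [0, 0, 0], [0, 0, 0], [0, 0, 0], [0, 0, 0], [0, 0, 0], [0, 0, 0], [0, 0, 0]])

```text
time_s: 6.08
tcp_pos: [0.5967, -0.1857, 0.0386]
tool_rot: [0.707, -0.706, 0.024, -0.022]
contact_force: [-0.4, -0.1, -0.1]
finger_gap: 0.0001
```

Call:
step_arm(translation=[[0, 3, 0], [0, 3, 0], [0, 2, 0], [0, 2, 0], [0, 1, 0], [0, 0, 0], [0, 0, 0], [0, 0, 0], [0, 0, 0], [0, 0, 0]], delta_rot=[[0, 0, 0], [0, 0, 0], [0, 0, 0], [0, 0, 0], [0, 0, 0], [0, 0, 0], [0, 0, 0], [0, 0, 0], [0, 0, 0], [0, 0, 0]])

```text
time_s: 6.92
tcp_pos: [0.5978, -0.1859, 0.0289]
tool_rot: [-0.707, 0.707, -0.023, 0.023]
contact_force: [-0.5, -0.5, -0.4]
finger_gap: 0.0003
```

Call:
step_arm(translation=[[0, 1, 0], [0, 1, 0], [0, 1, 0], [0, 1, 0], [0, 1, 0], [0, 0, 0], [0, 0, 0], [0, 0, 0], [0, 0, 0], [0, 0, 0]], delta_rot=[[0, 0, 0], [0, 0, 0], [0, 0, 0], [0, 0, 0], [0, 0, 0], [0, 0, 0], [0, 0, 0], [0, 0, 0], [0, 0, 0], [0, 0, 0]])

```text
time_s: 7.75
tcp_pos: [0.5978, -0.1859, 0.0238]
tool_rot: [-0.707, 0.707, -0.023, 0.023]
contact_force: [0.1, -0.1, -0.2]
finger_gap: 0.0003
```

```bash
python3 - <<'E'
from h import *
im,d,m,T=cap("side"); P=cloud(m,T,d); print(state()[1])
k=(abs(P[...,0]-.597)<.014)&(P[...,1]<-.19)&(P[...,1]>-.215)&(P[...,2]>.038)&(P[...,2]<.12)
Q=P[k]
for z in np.arange(.038,.09,.004):
    q=Q[(Q[:,2]>=z)&(Q[:,2]<z+.004)]
    if len(q): print(round(z,3),len(q),q.min(0).round(3),q.max(0).round(3))
E
```

```text
[ 0.59774691 -0.18588758  0.02378466]
0.038 125 [ 0.583 -0.215  0.038] [ 0.611 -0.191  0.042]
0.042 2 [ 0.589 -0.195  0.045] [ 0.594 -0.191  0.046]
0.046 13 [ 0.588 -0.199  0.046] [ 0.605 -0.195  0.049]
0.05 15 [ 0.588 -0.199  0.05 ] [ 0.607 -0.193  0.054]
0.054 16 [ 0.588 -0.198  0.054] [ 0.605 -0.191  0.057]
0.058 18 [ 0.587 -0.199  0.058] [ 0.606 -0.191  0.062]
0.062 14 [ 0.588 -0.199  0.062] [ 0.605 -0.194  0.066]
0.066 18 [ 0.587 -0.198  0.066] [ 0.605 -0.191  0.07 ]
0.07 17 [ 0.588 -0.199  0.07 ] [ 0.607 -0.193  0.074]
0.074 17 [ 0.586 -0.198  0.074] [ 0.606 -0.193  0.078]
0.078 21 [ 0.585 -0.199  0.078] [ 0.608 -0.193  0.082]
0.082 19 [ 0.584 -0.198  0.082] [ 0.608 -0.195  0.086]
0.086 18 [ 0.583 -0.2    0.086] [ 0.608 -0.195  0.09 ]
```

Real tips sit about 21 mm behind the reported TCP, at z≈0.0455 now; the finger half-depth is 13 mm. I'll lower 2 mm and push.

Call:
step_arm(translation=[[0, 1, 0], [0, 1, 0], [0, 0, -10], [0, 0, -12], [0, 0, -12], [0, 0, -12], [0, 0, -12], [0, 0, -12], [0, 0, -12], [0, 0, -12]], delta_rot=[[0, 0, 0], [0, 0, 0], [0, 0, 0], [0, 0, 0], [0, 0, 0], [0, 0, 0], [0, 0, 0], [0, 0, 0], [0, 0, 0], [0, 0, 0]])

```text
time_s: 8.63
tcp_pos: [0.5917, -0.2812, 0.0218]
tool_rot: [0.707, -0.707, 0.023, -0.023]
contact_force: [1.5, 2.2, -0.4]
finger_gap: 0.0006
```

Call:
step_arm(translation=[[0, 0, -12], [0, 0, -10], [0, 0, -6], [0, 0, -3], [0, 0, -2], [0, 0, -1], [0, 0, -1], [0, 0, 0], [0, 0, 0], [0, 0, 0]], delta_rot=[[0, 0, 0], [0, 0, 0], [0, 0, 0], [0, 0, 0], [0, 0, 0], [0, 0, 0], [0, 0, 0], [0, 0, 0], [0, 0, 0], [0, 0, 0]])

```text
time_s: 9.47
tcp_pos: [0.5895, -0.3144, 0.0218]
tool_rot: [-0.707, 0.707, -0.023, 0.022]
contact_force: [0.2, 0.8, 0.3]
finger_gap: 0.0006
```

```bash
python3 - <<'E'
from h import *
im,d,m,T=cap("wrist"); P=cloud(m,T,d); s,p,M=state(); print(p,s["contact_force"])
q=P[20:60,100:450].reshape(-1,3); print("table z by wrist",np.nanmedian(q[:,2]))
im,d,m,T=cap("top"); save("t3",np.clip(cv2.resize(im[190:260,350:470],None,fx=6,fy=6,interpolation=cv2.INTER_CUBIC).astype(float)*1.8,0,255).astype(np.uint8)); 
P=cloud(m,T,d);o=np.array([.5976,-.1951]);c,s=np.cos(-.064),np.sin(-.064)
L=(P[...,:2]-o)@np.array([[c,-s],[s,c]])
for y in np.arange(-.07,.07,.005):
    k=(abs(L[...,0])<.025)&(abs(L[...,1]-y)<.0025); print(round(y,3),np.nanmedian(P[k][:,2]).round(4),end="; ")
E
```

```text
[ 0.58945102 -0.31439539  0.02175332] [1.16100768 0.64560469 1.42729   ]
table z by wrist 0.010109942923303084
-0.07 0.0409; -0.065 0.4282; -0.06 0.413; -0.055 0.4119; -0.05 0.3973; -0.045 0.4099; -0.04 0.417; -0.035 0.3911; -0.03 0.0162; -0.025 nan; -0.02 0.0217; -0.015 0.0029; -0.01 0.0051; -0.005 0.0086; 0.0 0.0044; 0.005 0.0032; 0.01 0.005; 0.015 0.0113; 0.02 0.0341; 0.025 0.0137; 0.03 0.0186; 0.035 0.0203; 0.04 0.0198; 0.045 0.0198; 0.05 0.0197; 0.055 0.0192; 0.06 nan; 0.065 0.0302; 0.07 -0.0011;
  return np.nanmean(a, axis, out=out, keepdims=keepdims)
```

The lid is moving and the +y bay shows the 9 V block (20 mm high). I'll push the last millimetres to the stop.

Call:
step_arm(translation=[[0, 0, -1], [0, 0, -1], [0, 0, -1], [0, 0, -1], [0, 0, -1], [0, 0, 0], [0, 0, 0], [0, 0, 0], [0, 0, 0], [0, 0, 0]], delta_rot=[[0, 0, 0], [0, 0, 0], [0, 0, 0], [0, 0, 0], [0, 0, 0], [0, 0, 0], [0, 0, 0], [0, 0, 0], [0, 0, 0], [0, 0, 0]])

```text
time_s: 10.4
tcp_pos: [0.5891, -0.3196, 0.0217]
tool_rot: [0.707, -0.707, 0.023, -0.023]
contact_force: [0.4, 1.8, 0.7]
finger_gap: 0.0006
```

Call:
step_arm(translation=[[0, 0, -1], [0, 0, -1], [0, 0, 0], [0, 0, 0], [0, 0, -1], [0, 0, 0], [0, 0, 0], [0, 0, 0], [0, 0, 0], [0, 0, 0]], delta_rot=[[0, 0, 0], [0, 0, 0], [0, 0, 0], [0, 0, 0], [0, 0, 0], [0, 0, 0], [0, 0, 0], [0, 0, 0], [0, 0, 0], [0, 0, 0]])

```text
time_s: 11.23
tcp_pos: [0.5891, -0.32, 0.0216]
tool_rot: [0.708, -0.705, 0.023, -0.022]
contact_force: [0.7, 10.2, 2.4]
finger_gap: 0.0007
```

Hard stop reached (10 N). Back off, rise, and go to the switch.

Call:
step_arm(translation=[[0, 0, 6], [0, -38, 0], [0, -38, 0], [0, -38, 0], [0, -38, 0], [0, 0, 0], [-3, 0, 40], [-3, 0, 40], [-3, 0, 40], [-3, 0, 40]], delta_rot=[[0, 0, 0], [0, 0, 0], [0, 0, 0], [0, 0, 0], [0, 0, 0], [0, -0.065, 0], [0, 0, 0], [0, 0, 0], [0, 0, 0], [0, 0, 0]])

```text
time_s: 12.07
tcp_pos: [0.5766, -0.156, 0.1738]
tool_rot: [-0.707, 0.708, -0.0, 0.0]
contact_force: [1.5, -0.1, 0.1]
finger_gap: 0.0001
```

Call:
step_arm(translation=[[-3, 0, 40], [-3, 0, 40], [-3, 0, 40], [-3, 0, 40], [-3, 0, 40], [-3, 0, 40], [-3, 0, 40], [-3, 0, 40], [0, 0, 0], [0, 0, 0]], delta_rot=[[0, 0, 0], [0, 0, 0], [0, 0, 0], [0, 0, 0], [0, 0, 0], [0, 0, 0], [0, 0, 0], [0, 0, 0], [0, 0, 0], [0, 0, 0]])

```text
time_s: 12.9
tcp_pos: [0.5526, 0.1649, 0.1738]
tool_rot: [-0.707, 0.707, 0.002, -0.002]
contact_force: [-0.4, -1.0, 0.2]
finger_gap: 0.0007
```

```bash
python3 - <<'E'
from h import *
im,d,m,T=cap("top"); print(state()[1]); P=cloud(m,T,d); np.savez("t4.npz",im=im,d=d)
save("t4",np.clip(cv2.resize(im[185:255,350:470],None,fx=6,fy=6,interpolation=cv2.INTER_CUBIC).astype(float)*1.8,0,255).astype(np.uint8))
o=np.array([.5976,-.1951]);c,s=np.cos(-.064),np.sin(-.064)
L=(P[...,:2]-o)@np.array([[c,-s],[s,c]])
for x in np.arange(.03,-.035,-.006): print([int(np.nan_to_num(np.nanmedian(P[(abs(L[...,0]-x)<.003)&(abs(L[...,1]-y)<.003)][:,2])*1000,nan=-9)) for y in np.arange(.063,-.07,-.006)])
E
```

```text
[0.55283233 0.16340614 0.17369798]
[42, 24, 13, 17, 19, 16, 7, 31, 20, 14, 12, 5, 4, 5, 30, 42, 28, 9, 14, 6, 40, 39, 40]
[41, 2, 19, 18, 17, 14, 0, 30, -9, 2, 2, 0, 2, 2, 24, 15, 15, 15, 13, 15, 38, 38, 40]
[41, 18, 19, 19, 19, 19, 3, 25, -9, 3, 10, 7, 4, 3, 20, 12, 16, 15, 15, 16, 39, 39, 39]
[42, 17, 19, 18, 20, 19, 1, 27, 9, 13, 12, 11, 11, 2, 23, 15, 16, 15, 16, 16, 39, 39, 40]
[41, 17, 20, 18, 20, 19, 2, 26, 13, 11, 3, 3, 8, 2, 22, 13, 16, 16, 16, 18, 40, 38, 40]
[24, 17, 20, 19, 20, 20, 2, 25, 10, 1, 2, 3, 3, 2, 20, 13, 15, 16, 14, 17, 39, 38, 40]
[40, 17, 20, 20, 19, 20, 3, 25, 7, 6, 2, 6, 10, 3, 21, 14, 16, 15, 15, 18, 39, 23, 39]
[42, 19, 19, 18, 19, 19, 0, 31, -9, 2, 8, 14, 12, 2, 21, 15, 17, 15, 14, 16, 39, 38, 39]
[40, 18, 18, 18, 20, 17, 2, 28, -9, 2, 3, 10, 4, 2, 22, 16, 17, 16, 16, 17, 40, 18, 41]
[42, 18, 20, 20, 18, 20, 27, 32, -9, -9, -9, -9, -9, -9, 32, 16, 17, -9, 17, 16, 40, 39, 40]
[40, 42, 42, 43, 41, 42, 43, 43, 43, 41, 42, 42, 42, 42, 42, 42, 43, 43, 41, 41, 41, 40, 35]
  return np.nanmean(a, axis, out=out, keepdims=keepdims)
```

View pics/t4.png

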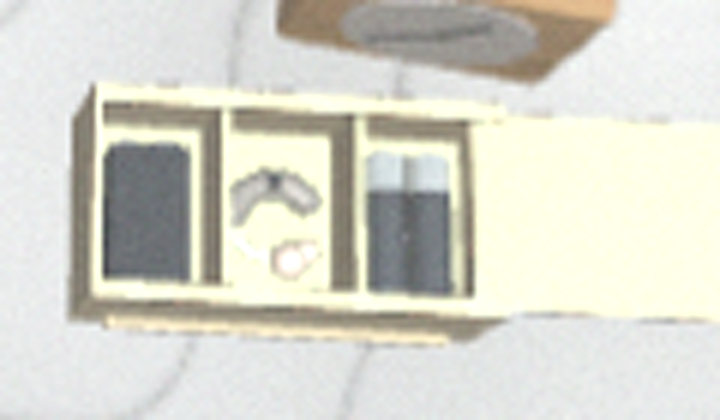

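The lid is fully open. The 9 V block is in the +y bay, the aid (crescent at crop (275,195), mould at (293,258)) in the middle bay, and the AA pair in the -y bay. Next, press the switch's raised +x half.

Call:
step_arm(translation=[[0, 0, 16], [0, 0, 15], [0, 0, 0], [0, 14, 0], [0, 13, 0], [0, 9, 0], [0, 0, 0], [0, 0, 0], [0, 0, 0], [0, 0, 0]], delta_rot=[[0, 0, 0], [0, 0, 0], [0, 0, 0], [0, 0, 0], [0, 0, 0], [0, 0, 0], [0, 0, 0], [0, 0, 0], [0, 0, 0], [0, 0, 0]])

```text
time_s: 13.78
tcp_pos: [0.5534, 0.1942, 0.1385]
tool_rot: [0.707, -0.707, -0.001, -0.0]
contact_force: [0.4, 0.6, -0.5]
finger_gap: 0.0
```

Call:
step_arm(translation=[[0, 1, 0], [0, 1, 0], [0, 1, 0], [0, 1, 0], [0, 1, 0], [0, 1, 0], [0, 1, 0], [0, 0, 0], [0, 0, 0], [0, 0, 0]], delta_rot=[[0, 0, 0], [0, 0, 0], [0, 0, 0], [0, 0, 0], [0, 0, 0], [0, 0, 0], [0, 0, 0], [0, 0, 0], [0, 0, 0], [0, 0, 0]])

```text
time_s: 14.62
tcp_pos: [0.5529, 0.1944, 0.1308]
tool_rot: [0.707, -0.707, -0.0, 0.0]
contact_force: [0.2, -0.2, 0.8]
finger_gap: 0.0002
```

```bash
python3 - <<'E'
from h import *
z=np.load("t4.npz");T=np.load("top.npz")["T"];m=optics.camera_model("top")
f=lambda p:[(np.array(q)+.5)/6-.5+np.array([350,185]) for q in p]
print(atz(m,T,f([(275,168),(275,278),(230,223),(320,223),(275,223)]),.008).round(4).tolist())
print("bay",atz(m,T,f([(222,130),(330,135),(222,285),(330,292)]),[.04,.035,.035,.035]).round(4).tolist())
im,d,m,T=cap("side"); P=cloud(m,T,d); s,p,M=state(); print(p,s["contact_force"])
k=(abs(P[...,0]-p[0])<.013)&(P[...,1]<.194)&(P[...,1]>.175)&(P[...,2]>.14)&(P[...,2]<.2)
q=P[k]; print(q[np.argsort(q[:,2])][:25].round(4).tolist())
E
```

```text
[[0.6179, -0.1963, 0.008], [0.5805, -0.1941, 0.008], [0.5991, -0.1803, 0.008], [0.5991, -0.21, 0.008], [0.5991, -0.1952, 0.008]]
bay [[0.6225, -0.1719, 0.04], [0.6221, -0.2078, 0.035], [0.5725, -0.1703, 0.035], [0.5702, -0.2046, 0.035]]
[0.55290355 0.19433857 0.13082602] [-0.45311969  0.30750458  0.81762576]
[[0.5434, 0.1805, 0.1402], [0.5526, 0.1858, 0.1415], [0.5461, 0.1808, 0.1424], [0.5496, 0.184, 0.1429], [0.5432, 0.1797, 0.1434], [0.5409, 0.1804, 0.1435], [0.5423, 0.1851, 0.1437], [0.5529, 0.1865, 0.1439], [0.552, 0.1923, 0.1439], [0.5471, 0.193, 0.1444], [0.554, 0.1903, 0.1445], [0.544, 0.1822, 0.1448], [0.5501, 0.1854, 0.1449], [0.5454, 0.1869, 0.145], [0.5429, 0.1872, 0.1452], [0.5459, 0.1799, 0.1456], [0.5473, 0.1846, 0.1458], [0.5402, 0.1865, 0.146], [0.5413, 0.1903, 0.1467], [0.5445, 0.1923, 0.1479], [0.5428, 0.1863, 0.1484], [0.5485, 0.1883, 0.1492], [0.5462, 0.1891, 0.1492], [0.5412, 0.1896, 0.1499], [0.5446, 0.1924, 0.1507]]
```

Call:
step_arm(translation=[[0, 1, 0], [0, 1, 0], [0, 0, 0], [0, 1, 0], [0, 0, 0], [0, 0, 0], [0, 0, 0], [0, 0, 0], [0, 0, 0], [0, 0, 0]], delta_rot=[[0, 0, 0], [0, 0, 0], [0, 0, 0], [0, 0, 0], [0, 0, 0], [0, 0, 0], [0, 0, 0], [0, 0, 0], [0, 0, 0], [0, 0, 0]])

```text
time_s: 15.5
tcp_pos: [0.5528, 0.1943, 0.1277]
tool_rot: [-0.707, 0.707, 0.0, -0.0]
contact_force: [0.6, -0.1, 1.5]
finger_gap: 0.0002
```

Call:
step_arm(translation=[[0, 1, 0], [0, 0, 0], [0, 0, 0], [0, 0, 0], [0, 0, 0], [0, 0, 0], [0, 0, 0], [0, 0, 0], [0, 0, 0], [0, 0, 0]], delta_rot=[[0, 0, 0], [0, 0, 0], [0, 0, 0], [0, 0, 0], [0, 0, 0], [0, 0, 0], [0, 0, 0], [0, 0, 0], [0, 0, 0], [0, 0, 0]])

```text
time_s: 16.33
tcp_pos: [0.5528, 0.1943, 0.1267]
tool_rot: [-0.707, 0.707, 0.0, -0.0]
contact_force: [0.7, 0.5, 1.8]
finger_gap: 0.0005
```

Call:
step_arm(translation=[[0, 1, 0], [0, 0, 0], [0, 0, 0], [0, 1, 0], [0, 0, 0], [0, 0, 0], [0, 0, 0], [0, 0, 0], [0, 0, 0], [0, 0, 0]], delta_rot=[[0, 0, 0], [0, 0, 0], [0, 0, 0], [0, 0, 0], [0, 0, 0], [0, 0, 0], [0, 0, 0], [0, 0, 0], [0, 0, 0], [0, 0, 0]])

```text
time_s: 17.17
tcp_pos: [0.5534, 0.1944, 0.1254]
tool_rot: [0.707, -0.707, -0.001, -0.0]
contact_force: [1.9, -0.0, 5.3]
finger_gap: 0.0002
```

```bash
python3 - <<'E'
from h import *
for i in range(3):
    optics.capture("side"); s=state()[0]; print(s["tcp_pos"],s["contact_force"])
im,d,m,T=cap("side"); K=np.array([[m["fx"],0,m["cx"]],[0,m["fy"],m["cy"]],[0,0,1.]])
c=im[140:250,190:320]; save("s5",np.clip(cv2.resize(c,None,fx=5,fy=5,interpolation=cv2.INTER_CUBIC).astype(float)*1.5,0,255).astype(np.uint8))
E
```

```text
[0.55344427 0.19442638 0.12542907] [0.99772469 0.49591467 5.52367909]
[0.55343765 0.1944185  0.12544199] [ 0.76330131 -0.00922681  5.40148645]
[0.55345667 0.19440186 0.1254336 ] [ 1.41495069 -0.65627214  4.36632159]
```

View pics/s5.png

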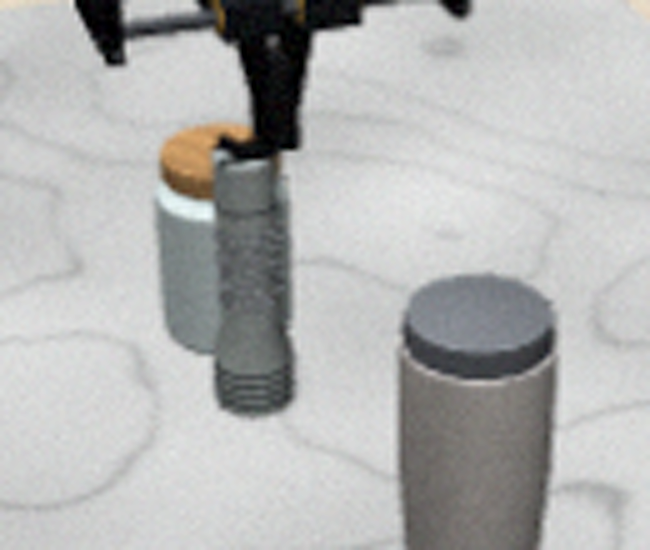

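The near half of the rocker now stands up at (225,145) and pressing met a firm stop at 5 N, so the torch is on. The tip offset is about 23 mm. Next: lift, centre over the barrel, open, lower and grip with jaws along x.

Call:
step_arm(translation=[[0, -20, 0], [0, -40, 0], [-15, 0, 0], [0, 0, 0], [0, 0, 0], [0, 0, 0], [0, 0, 0], [0, 0, 0], [0, 0, 0], [0, 0, 0]], delta_rot=[[0, 0, 0], [0, 0, 0], [0, 0, 0], [0, 0, 0], [0, 0, 0], [0, 0, 0], [0, 0, 0], [0, 0, 0], [0, 0, 0], [0, 0, 0]], gripper=1)

```text
time_s: 18.2
tcp_pos: [0.5377, 0.1942, 0.1841]
tool_rot: [-0.707, 0.707, -0.0, -0.001]
contact_force: [-0.5, 0.1, -0.6]
finger_gap: 0.0592
```

```bash
python3 - <<'E'
from h import *
im,d,m,T=cap("side"); P=cloud(m,T,d); s,p,M=state(); print(p,s["contact_force"],s["finger_gap"])
Q=P[(abs(P[...,0]-.538)<.12)&(abs(P[...,1]-.19)<.06)&(P[...,2]>.16)&(P[...,2]<.33)]
for z in np.arange(.16,.33,.01):
    q=Q[(Q[:,2]>=z)&(Q[:,2]<z+.01)]
    if len(q): print(round(z,3),len(q),q.min(0).round(3),q.max(0).round(3))
k=(P[...,2]>.06)&(P[...,2]<.142)&(np.hypot(P[...,0]-.538,P[...,1]-.1945)<.024); q=P[k]; print("barrel",np.percentile(q[:,0],[3,97]),q[:,1].min())
E
```

```text
[0.53774585 0.19422967 0.18426417] [0.58693483 0.33801686 0.21741034] 0.0637096812844158
0.2 11 [0.501 0.183 0.208] [0.576 0.203 0.21 ]
0.21 46 [0.501 0.18  0.21 ] [0.577 0.204 0.22 ]
0.22 45 [0.501 0.181 0.22 ] [0.577 0.202 0.23 ]
0.23 48 [0.497 0.18  0.23 ] [0.579 0.201 0.239]
0.24 58 [0.495 0.18  0.24 ] [0.582 0.204 0.25 ]
0.25 63 [0.494 0.179 0.25 ] [0.583 0.204 0.26 ]
0.26 57 [0.493 0.18  0.26 ] [0.587 0.204 0.27 ]
0.27 45 [0.451 0.154 0.271] [0.626 0.224 0.28 ]
0.28 269 [0.451 0.153 0.28 ] [0.626 0.227 0.29 ]
0.29 385 [0.451 0.152 0.29 ] [0.627 0.211 0.3  ]
0.3 291 [0.444 0.153 0.3  ] [0.633 0.228 0.31 ]
0.31 765 [0.443 0.153 0.31 ] [0.634 0.231 0.32 ]
0.32 214 [0.444 0.157 0.32 ] [0.556 0.223 0.33 ]
barrel [0.52381221 0.55305195] 0.17682544790628119
```

Call:
step_arm(translation=[[0, 0, 0], [0, 0, 0], [0, 30, 0], [0, 30, 0], [0, 30, 0], [0, 15, 0], [0, 5, 0], [0, 0, 0], [0, 0, 0], [0, 0, 0]], delta_rot=[[0, 0, 0], [0, 0, 0], [0, 0, 0], [0, 0, 0], [0, 0, 0], [0, 0, 0], [0, 0, 0], [0, 0, 0], [0, 0, 0], [0, 0, 0]])

```text
time_s: 19.08
tcp_pos: [0.5394, 0.1946, 0.0767]
tool_rot: [0.707, -0.707, -0.001, -0.001]
contact_force: [-0.9, -0.0, 1.1]
finger_gap: 0.0868
```

Call:
step_arm(translation=[[0, 0, 0], [0, 0, 0], [0, 0, 0], [0, 0, 0], [0, 0, 0], [0, 0, 0], [0, 0, 0], [0, 0, 0], [0, 0, 0], [0, 0, 0]], delta_rot=[[0, 0, 0], [0, 0, 0], [0, 0, 0], [0, 0, 0], [0, 0, 0], [0, 0, 0], [0, 0, 0], [0, 0, 0], [0, 0, 0], [0, 0, 0]], gripper=-1)

```text
time_s: 19.92
tcp_pos: [0.5378, 0.1943, 0.0747]
tool_rot: [-0.707, 0.707, 0.0, -0.0]
contact_force: [-1.1, -0.6, -0.8]
finger_gap: 0.0308
```

Call:
step_arm(translation=[[0, 0, 0], [0, 0, 0], [0, 0, 0], [0, 0, 0], [0, 0, 0], [0, 0, 0], [0, 0, 0], [0, 0, 0], [0, 0, 0], [0, 0, 0]], delta_rot=[[0, 0, 0], [0, 0, 0], [0, 0, 0], [0, 0, 0], [0, 0, 0], [0, 0, 0], [0, 0, 0], [0, 0, 0], [0, 0, 0], [0, 0, 0]])

```text
time_s: 20.75
tcp_pos: [0.5378, 0.1943, 0.0747]
tool_rot: [0.707, -0.707, -0.0, 0.0]
contact_force: [0.7, 0.4, -1.1]
finger_gap: 0.0309
```

Gripped, opening 31 mm. Put-back pose: TCP (0.5378, 0.1943, 0.0747). Target lens pose is 10 cm from the aid, tilted 30° along the organiser's x, giving TCP (0.512, -0.190, 0.160). Lift high over the mug and carry.

Call:
step_arm(translation=[[0, -10, 0], [0, -30, 0], [0, -36, 0], [0, -36, 0], [0, -36, 0], [0, -32, 0], [0, 0, -20], [-4, 0, -30], [-4, 0, -35], [-4, 0, -35]], delta_rot=[[0, 0, 0], [0, 0, 0], [0, 0, 0], [0, 0, 0], [0, 0, 0], [0, 0, 0], [0, 0, 0], [0, 0, 0], [0, 0, 0], [0, 0, 0]])

```text
time_s: 21.58
tcp_pos: [0.5253, 0.0736, 0.2554]
tool_rot: [-0.707, 0.707, 0.001, -0.001]
contact_force: [0.6, -0.7, -1.6]
finger_gap: 0.0309
```

Call:
step_arm(translation=[[-4, 0, -35], [-4, 0, -35], [-4, 0, -35], [-2, 0, -35], [0, 0, -35], [0, 0, -35], [0, 0, -30], [0, 0, -20], [0, 0, 0], [0, 0, 0]], delta_rot=[[0, 0, 0], [0, 0, 0], [0, 0, 0], [0, 0, 0], [0, 0, 0], [0, 0, 0], [0, 0, 0], [0, 0, 0], [0, 0.064, 0], [0, 0, -0.05]])

```text
time_s: 22.42
tcp_pos: [0.5124, -0.1872, 0.2546]
tool_rot: [-0.706, 0.707, -0.007, 0.041]
contact_force: [-0.6, -0.0, -3.0]
finger_gap: 0.0311
```

Call:
step_arm(translation=[[0, 0, 0], [0, 0, 0], [0, 0, 0], [0, 0, 0], [0, 0, 0], [0, 0, 0], [0, 0, 0], [0, 0, 0], [0, 0, 0], [0, 0, 0]], delta_rot=[[0, 0, -0.08], [0, 0, -0.08], [0, 0, -0.08], [0, 0, -0.08], [0, 0, -0.08], [0, 0, -0.05], [0, 0, -0.024], [0, 0, 0], [0, 0, 0], [0, 0, 0]])

```text
time_s: 23.25
tcp_pos: [0.5126, -0.1859, 0.2555]
tool_rot: [-0.677, 0.689, 0.162, 0.204]
contact_force: [0.6, 0.0, -2.2]
finger_gap: 0.0307
```

```bash
cat >> h.py <<'E'
def go(target):
    s,p,M=state(); print("tcp",p.round(4),"F",s["contact_force"].round(1),"gap",s["finger_gap"],"t",s["time_s"]); print(M.round(3)); print("tool shift mm",(M.T@(np.array(target)-p)*1000).round(1))
def axis_fit(c0,d,lo=-.02,hi=.16):
    "fit barrel/head surface points near the expected axis, from side camera"
    im,D,m,T=cap("side"); P=cloud(m,T,D).reshape(-1,3); P=P[~np.isnan(P[:,0])]
    t=(P-c0)@d; r=np.linalg.norm(P-c0-t[:,None]*d,axis=1); k=(r<.03)&(t>lo)&(t<hi); return im,P[k],t[k],r[k]
E
python3 - <<'E'
from h import *
go([.5119,-.1896,.1603])
E
```

```text
tcp [ 0.5126 -0.1859  0.2555] F [ 0.6  0.  -2.2] gap 0.030655615327617024 t 23.25
[[ 0.864  0.499  0.063]
 [-0.054 -0.032  0.998]
 [ 0.5   -0.866 -0.   ]]
tool shift mm [-48.   82.2  -3.7]
```

Call:
step_arm(translation=[[-10, 17, -1], [-10, 17, -1], [-10, 17, -1], [-10, 17, -1], [-8, 14, 0], [0, 0, 0], [0, 0, 0], [0, 0, 0], [0, 0, 0], [0, 0, 0]], delta_rot=[[0, 0, 0], [0, 0, 0], [0, 0, 0], [0, 0, 0], [0, 0, 0], [0, 0, 0], [0, 0, 0], [0, 0, 0], [0, 0, 0], [0, 0, 0]])

```text
time_s: 24.08
tcp_pos: [0.5124, -0.1903, 0.1616]
tool_rot: [-0.676, 0.689, 0.162, 0.205]
contact_force: [-0.7, -0.4, -1.7]
finger_gap: 0.0308
```

```bash
python3 - <<'E'
from h import *
go([.5119,-.1896,.1603])
s,p,M=state(); d=-M[:,1]; lens=p+.0747*M[:,1]; print("lens exp",lens)
im,Q,t,r=axis_fit(lens,d)
ti=(Q-lens)@d
print("t range",np.percentile(ti,[1,5,50]),len(Q))
# fit cylinder of head (0..30mm, R 21) and barrel visible (46..70,R16)
from scipy.optimize import least_squares
ex=M[:,0];ey=M[:,2]
def res(a):
    q=Q-lens; u=q@ex-a[0]-a[2]*ti; v=q@ey-a[1]-a[3]*ti; rad=np.interp(ti,[0,.030,.046,.2],[.021,.021,.016,.016]); return np.hypot(u,v)-rad
k=(ti>.002)&(ti<.09); Q=Q[k]; ti=ti[k]
o=least_squares(res,np.zeros(4),loss="soft_l1",f_scale=.002); print("lens off (tool x,z) mm, tilts rad",(o.x[:2]*1000).round(1),o.x[2:].round(3),np.abs(o.fun).mean())
im2,D,m,T=cap("top"); a=np.clip(cv2.resize(im2[175:265,340:480],None,fx=5,fy=5,interpolation=cv2.INTER_CUBIC).astype(float)*1.4,0,255).astype(np.uint8); b=np.clip(cv2.resize(im[270:390,240:420],None,fx=3.6,fy=3.6,interpolation=cv2.INTER_CUBIC).astype(float)*1.2,0,255).astype(np.uint8)
save("t6",a[:, :]); np.save("s6.npy",b); c=np.zeros((600,800,3),np.uint8); A=cv2.resize(a,(500,321)); B=cv2.resize(b,(420,279)); c[:321,:500]=A; c[321:600,:420]=B; save("both6",c)
E
```

```text
tcp [ 0.5124 -0.1903  0.1616] F [-0.7 -0.4 -1.7] gap 0.030755385102580832 t 24.0833
[[ 0.863  0.501  0.063]
 [-0.053 -0.033  0.998]
 [ 0.502 -0.865 -0.002]]
tool shift mm [-1.1  0.9  0.6]
lens exp [ 0.5497916  -0.19272131  0.09697901]
t range [0.00214973 0.01078187 0.10028444] 1855
lens off (tool x,z) mm, tilts rad [-0.7  2.2] [ 0.022 -0.01 ] 0.0006357865709769116
```

View pics/both6.png

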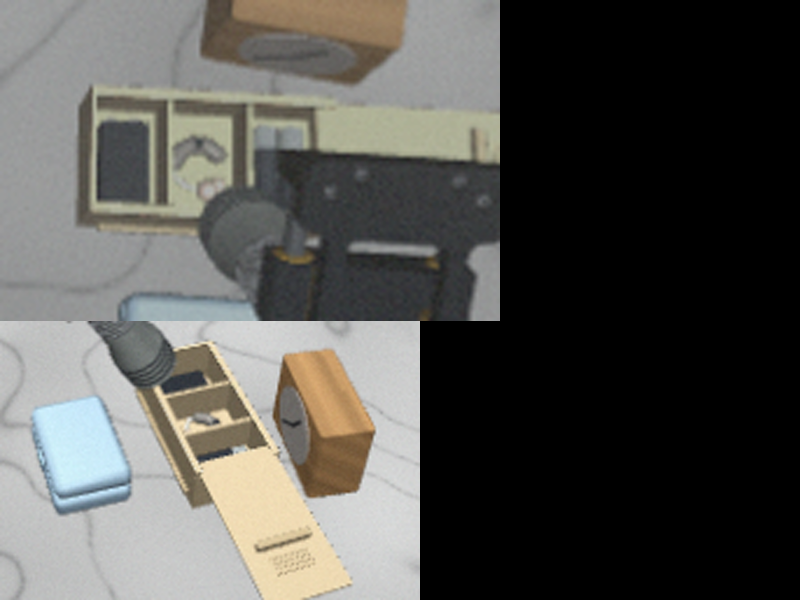

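The overlay shows the torch head at (235,235) leaning in from the robot's side, with the aid visible at (200,165). The beam isn't obvious in it, so I'll compare brightness with the earlier top picture.

```bash
python3 - <<'E'
from h import *
a=np.load("t4.npz")["im"].astype(float).mean(2); im,D,m,T=cap("top"); b=im.astype(float).mean(2)
r=b-a
print("global",np.median(r)); 
A=(b/np.maximum(a,1)); np.set_printoptions(linewidth=220,precision=2,suppress=True)
print(cv2.resize(A[198:242,360:440],(20,11),interpolation=cv2.INTER_AREA))
print(cv2.resize(b[198:242,360:440],(20,11),interpolation=cv2.INTER_AREA).astype(int))
s0=np.load("side.npz")["im"].astype(float).mean(2); im,D,m,T=cap("side"); s1=im.astype(float).mean(2); print("side ratio",np.median(s1/np.maximum(s0,1)))
E
```

```text
global -17.0
[[0.84 0.84 0.84 0.84 0.85 0.84 0.84 0.84 0.85 0.84 0.84 0.84 0.83 0.84 0.84 0.84 0.84 0.83 0.83 0.83]
 [0.84 0.84 0.83 0.84 0.84 0.84 0.84 0.84 0.83 0.83 0.83 0.82 0.84 0.84 0.83 0.84 0.83 0.83 0.84 0.83]
 [0.84 0.84 0.84 0.85 0.83 0.83 0.83 0.84 0.84 0.84 0.84 0.82 0.83 0.83 0.82 0.83 0.82 0.83 0.84 0.84]
 [0.84 0.84 0.84 0.83 0.83 0.83 0.82 0.84 0.84 0.84 0.84 0.83 0.82 0.83 0.83 0.84 0.84 0.83 0.84 0.84]
 [0.84 0.84 0.83 0.82 0.84 0.83 0.84 0.83 0.83 0.83 0.84 0.83 0.83 0.83 0.78 0.74 0.74 0.75 0.81 0.8 ]
 [0.84 0.83 0.83 0.84 0.82 0.83 0.83 0.84 0.84 0.83 0.83 0.82 0.82 0.81 0.7  0.49 0.41 0.34 0.27 0.29]
 [0.83 0.85 0.84 0.83 0.83 0.83 0.83 0.83 0.84 0.84 0.84 0.81 0.82 0.8  0.7  0.49 0.44 0.37 0.31 0.32]
 [0.84 0.83 0.82 0.83 0.83 0.83 0.83 0.84 0.83 0.83 0.7  0.74 0.67 0.8  0.78 0.6  0.44 0.43 0.35 0.29]
 [0.82 0.83 0.84 0.83 0.83 0.84 0.83 0.84 0.84 0.62 0.4  0.69 0.68 0.87 0.76 0.6  0.47 0.41 0.3  0.29]
 [0.84 0.83 0.83 0.84 0.83 0.84 0.83 0.83 0.81 0.55 0.62 0.62 0.6  0.63 0.62 0.4  0.33 0.31 0.3  0.31]
 [0.84 0.84 0.84 0.84 0.84 0.84 0.84 0.84 0.78 0.51 0.64 
[... 290 characters left out ...]
 120]
 [ 83  79  50  52  51  83  72 120 110 114 120  75  89 102  97 106  94 108 119 119]
 [ 80  78  51  51  52  82  73  93  77  85 104  75  85  84  73  83  81  96 115 115]
 [ 80  78  51  52  52  82  72  94 110 102  99  74  77  54  41  33  35  38  38  41]
 [ 80  79  50  52  52  82  73 115 119 113 117  74  83  54  43  33  37  42  44  45]
 [ 80  79  50  51  51  82  73 119 112 112  96  63  63  53  47  40  39  48  49  42]
 [ 77  91  92  90  86  95  87 119 119  82  54  60  65  62  49  41  41  42  42  41]
 [ 79  69  77  78  76  77  83  87  87  55  62  69  69  69  67  44  40  41  42  42]
 [105 101 105 103 101  97  99  95  88  54  65  65  65  67  64  57  51  43  41  41]]
side ratio 1.3095890410958904
```

The cameras don't seem to render the beam (brightness changes uniformly). The geometry says the beam line passes within about 2 mm of the aid at 0.10 m and 30°. I'll hold still for over 3 s.

Call:
step_arm(translation=[[0, 0, 0], [0, 0, 0], [0, 0, 0], [0, 0, 0], [0, 0, 0], [0, 0, 0], [0, 0, 0], [0, 0, 0], [0, 0, 0], [0, 0, 0]], delta_rot=[[0, 0, 0], [0, 0, 0], [0, 0, 0], [0, 0, 0], [0, 0, 0], [0, 0, 0], [0, 0, 0], [0, 0, 0], [0, 0, 0], [0, 0, 0]])

```text
time_s: 25.12
tcp_pos: [0.5114, -0.1896, 0.1597]
tool_rot: [-0.677, 0.688, 0.162, 0.205]
contact_force: [0.7, 0.3, -2.5]
finger_gap: 0.0307
```

Call:
step_arm(translation=[[0, 0, 0], [0, 0, 0], [0, 0, 0], [0, 0, 0], [0, 0, 0], [0, 0, 0], [0, 0, 0], [0, 0, 0], [0, 0, 0], [0, 0, 0]], delta_rot=[[0, 0, 0], [0, 0, 0], [0, 0, 0], [0, 0, 0], [0, 0, 0], [0, 0, 0], [0, 0, 0], [0, 0, 0], [0, 0, 0], [0, 0, 0]])

```text
time_s: 25.95
tcp_pos: [0.5114, -0.1897, 0.1597]
tool_rot: [-0.677, 0.688, 0.162, 0.205]
contact_force: [-0.2, 1.0, -2.0]
finger_gap: 0.0308
```

```bash
python3 - <<'E'
from h import *
s,p,M=state(); print(p,s["contact_force"],s["finger_gap"])
im,d,m,T=cap("side"); P=cloud(m,T,d)
b=np.clip(im.astype(float)*1.3,0,255).astype(np.uint8)[170:390,200:420]; save("s7",cv2.resize(b,(600,600),interpolation=cv2.INTER_CUBIC))
# switch heights: points beyond tail along axis
dd=-M[:,1]; lens=p+.0747*M[:,1]; q=P.reshape(-1,3)-lens; t=q@dd; u=q@M[:,0]; w=q@M[:,2]; k=(t>.146)&(t<.158)&(np.hypot(u,w)<.018); print(np.c_[t,u,w][k].round(4).tolist()[:40])
im,d,m,T=cap("wrist"); save("w7",np.clip(im.astype(float)*1.2,0,255).astype(np.uint8)); P=cloud(m,T,d)
q=P.reshape(-1,3)-lens; t=q@dd; u=q@M[:,0]; w=q@M[:,2]; k=(t>.13)&(t<.165)&(np.hypot(u,w)<.018); print(k.sum())
E
```

```text
[ 0.51142983 -0.18966038  0.15974881] [-0.23651082  1.04565205 -1.95853309] 0.030780952012431532
[[0.1476, 0.0132, 0.004], [0.1486, 0.0098, 0.0034], [0.1476, 0.0111, 0.0033], [0.1485, 0.0127, 0.0008], [0.1474, 0.0075, 0.0041], [0.1476, 0.009, 0.0025], [0.1469, 0.0103, 0.002], [0.1469, 0.0117, 0.0007], [0.1483, 0.0041, 0.0036], [0.1493, 0.0058, 0.001], [0.1475, 0.0069, 0.0019], [0.1478, 0.0084, 0.0002], [0.1475, 0.0098, -0.0008], [0.1473, 0.0111, -0.0018], [0.1468, 0.0168, -0.0065], [0.1485, 0.0006, 0.004], [0.1473, 0.0018, 0.0041], [0.1469, 0.0032, 0.0033], [0.1479, 0.0048, 0.0006], [0.1485, 0.0064, -0.0013], [0.1474, 0.0076, -0.0014], [0.1476, 0.0091, -0.0029], [0.1481, 0.0106, -0.0048], [0.149, 0.0122, -0.0073], [0.1495, -0.0013, 0.0021], [0.1486, -0.0, 0.0018], [0.1471, 0.0011, 0.0022], [0.1482, 0.0028, -0.0004], [0.1469, 0.004, -0.0001], [0.1478, 0.0056, -0.0026], [0.146, 0.0067, -0.0017], [0.147, 0.0083, -0.0043], [0.1484, 0.01, -0.0073], [0.1471, 0.0112, -0.007], [0.1464, 0.0139, -0.0088], [0.1501, -0.0047, 0.0019], [0.1502, -0.0033, 0.0004], [0.15, -0.0019, -0.0006], [0.1501, -0.0004, -0.0021], [0.1481, 0.0007, -0.001]]
2172
```

Call:
step_arm(translation=[[0, 0, 0], [0, 0, 0], [0, 0, 0], [0, 0, 0], [0, 0, 0], [0, 0, 0], [0, 0, 0], [0, 0, 0], [0, 0, 0], [0, 0, 0]], delta_rot=[[0, 0, 0], [0, 0, 0], [0, 0, 0], [0, 0, 0], [0, 0, 0], [0, 0, 0], [0, 0, 0], [0, 0, 0], [0, 0, 0], [0, 0, 0]])

```text
time_s: 26.88
tcp_pos: [0.5114, -0.1897, 0.1597]
tool_rot: [-0.677, 0.688, 0.162, 0.205]
contact_force: [-0.2, 0.3, -3.1]
finger_gap: 0.0312
```

Call:
step_arm(translation=[[0, 0, 0], [0, 0, 0], [0, 0, 0], [0, 0, 0], [0, 0, 0], [0, 0, 0], [0, 0, 0], [0, 0, 0], [0, 0, 0], [0, 0, 0]], delta_rot=[[0, 0, 0], [0, 0, 0], [0, 0, 0], [0, 0, 0], [0, 0, 0], [0, 0, 0], [0, 0, 0], [0, 0, 0], [0, 0, 0], [0, 0, 0]])

```text
time_s: 27.72
tcp_pos: [0.5114, -0.1897, 0.1597]
tool_rot: [-0.677, 0.688, 0.162, 0.205]
contact_force: [0.5, 0.4, -2.0]
finger_gap: 0.0309
```

View pics/s7.png

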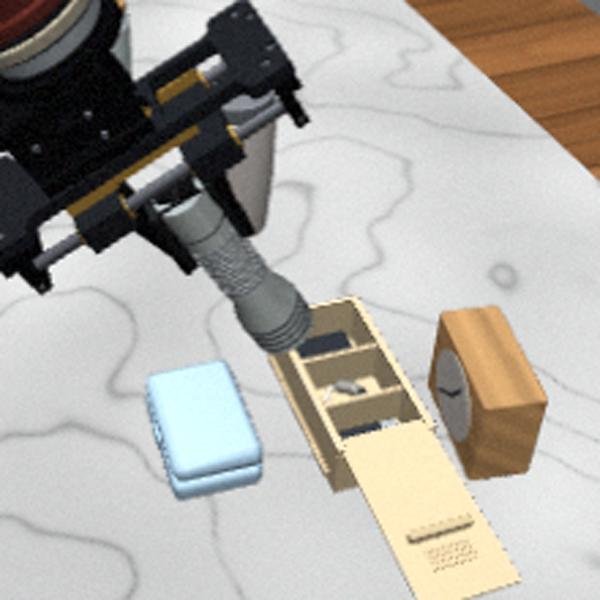

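The side picture shows the torch aimed at the middle bay with the aid at (345,388), and everything else undisturbed. Depth has the switch's +x half level, so it is on. The pose stayed steady for about 3 s. Now return.

Call:
step_arm(translation=[[10, -17, 1], [10, -17, 1], [10, -17, 1], [10, -17, 1], [8, -14, 0], [0, 0, 0], [0, 0, 0], [0, 0, 0], [0, 0, 0], [0, 0, 0]], delta_rot=[[0, 0, 0], [0, 0, 0], [0, 0, 0], [0, 0, 0], [0, 0, 0], [0, 0, 0.08], [0, 0, 0.08], [0, 0, 0.08], [0, 0, 0.08], [0, 0, 0.08]])

```text
time_s: 28.55
tcp_pos: [0.5127, -0.1859, 0.2555]
tool_rot: [-0.704, 0.707, 0.021, 0.065]
contact_force: [-0.6, -0.0, -2.7]
finger_gap: 0.0306
```

Call:
step_arm(translation=[[0, 0, 0], [0, 0, 0], [0, 0, 0], [0, 0, 20], [0, 0, 30], [0, 0, 35], [0, 0, 35], [2, 0, 35], [4, 0, 35], [4, 0, 35]], delta_rot=[[0, 0, 0.08], [0, 0, 0.044], [0, -0.064, 0], [0, 0, 0], [0, 0, 0], [0, 0, 0], [0, 0, 0], [0, 0, 0], [0, 0, 0], [0, 0, 0]])

```text
time_s: 29.38
tcp_pos: [0.5221, 0.0411, 0.2549]
tool_rot: [0.707, -0.707, -0.001, -0.0]
contact_force: [0.9, 0.1, -3.0]
finger_gap: 0.0312
```

Call:
step_arm(translation=[[4, 0, 35], [4, 0, 35], [4, 0, 35], [4, 0, 30], [0, 0, 20], [0, 0, 0], [0, 0, 0], [0, 0, 0], [0, 0, 0], [0, 0, 0]], delta_rot=[[0, 0, 0], [0, 0, 0], [0, 0, 0], [0, 0, 0], [0, 0, 0], [0, 0, 0], [0, 0, 0], [0, 0, 0], [0, 0, 0], [0, 0, 0]])

```text
time_s: 30.22
tcp_pos: [0.538, 0.1932, 0.2548]
tool_rot: [-0.707, 0.707, -0.0, 0.0]
contact_force: [-0.0, 0.5, -2.8]
finger_gap: 0.031
```

```bash
python3 - <<'E'
from h import *
go([.5378,.1943,.0747])
E
```

```text
tcp [0.538  0.1932 0.2548] F [-0.   0.5 -2.8] gap 0.030993177509452914 t 30.2167
[[ 1.     0.     0.001]
 [-0.001 -0.     1.   ]
 [ 0.    -1.    -0.   ]]
tool shift mm [ -0.2 180.1   1.1]
```

Call:
step_arm(translation=[[0, 35, 1], [0, 35, 0], [0, 35, 0], [0, 35, 0], [0, 22, 0], [0, 10, 0], [0, 4, 0], [0, 2, 0], [0, 0, 0], [0, 0, 0]], delta_rot=[[0, 0, 0], [0, 0, 0], [0, 0, 0], [0, 0, 0], [0, 0, 0], [0, 0, 0], [0, 0, 0], [0, 0, 0], [0, 0, 0], [0, 0, 0]])

```text
time_s: 31.05
tcp_pos: [0.5395, 0.1956, 0.0789]
tool_rot: [0.707, -0.707, -0.002, -0.001]
contact_force: [0.5, 0.0, -2.4]
finger_gap: 0.0306
```

Call:
step_arm(translation=[[0, 1, 0], [0, 0, 0], [0, 1, 0], [0, 0, 0], [0, 0, 0], [0, 0, 0], [0, 0, 0], [0, 0, 0], [0, 0, 0], [0, 0, 0]], delta_rot=[[0, 0, 0], [0, 0, 0], [0, 0, 0], [0, 0, 0], [0, 0, 0], [0, 0, 0], [0, 0, 0], [0, 0, 0], [0, 0, 0], [0, 0, 0]])

```text
time_s: 31.88
tcp_pos: [0.5378, 0.1953, 0.0747]
tool_rot: [-0.707, 0.707, 0.0, -0.0]
contact_force: [0.3, -0.0, -2.6]
finger_gap: 0.031
```

Call:
step_arm(translation=[[0, 0, -1], [0, 0, 0], [0, 0.5, 0], [0, 0, 0], [0, 0, 0], [0, 0, 0], [0, 0, 0], [0, 0, 0], [0, 0, 0], [0, 0, 0]], delta_rot=[[0, 0, 0], [0, 0, 0], [0, 0, 0], [0, 0, 0], [0, 0, 0], [0, 0, 0], [0, 0, 0], [0, 0, 0], [0, 0, 0], [0, 0, 0]])

```text
time_s: 32.72
tcp_pos: [0.538, 0.1943, 0.0747]
tool_rot: [0.707, -0.707, -0.0, 0.0]
contact_force: [-2.4, -0.9, 5.4]
finger_gap: 0.031
```

Call:
step_arm(translation=[[0, 0.5, 0], [0, 0, 0], [0, 0, 0], [0, 0, 0], [0, 0, 0], [0, 0, 0], [0, 0, 0], [0, 0, 0], [0, 0, 0], [0, 0, 0]], delta_rot=[[0, 0, 0], [0, 0, 0], [0, 0, 0], [0, 0, 0], [0, 0, 0], [0, 0, 0], [0, 0, 0], [0, 0, 0], [0, 0, 0], [0, 0, 0]])

```text
time_s: 33.55
tcp_pos: [0.5381, 0.1944, 0.0747]
tool_rot: [0.707, -0.707, -0.001, 0.0]
contact_force: [-4.7, -1.1, 8.4]
finger_gap: 0.0309
```

On the table. Relieve slightly, release, and lift clear.

Call:
step_arm(translation=[[0, -1, 0], [0, 0, 0], [0, 0, 0], [0, 0, 0], [0, 0, 0], [0, 0, 0], [0, 0, 0], [0, 0, 0], [0, 0, 0], [0, 0, 0]], delta_rot=[[0, 0, 0], [0, 0, 0], [0, 0, 0], [0, 0, 0], [0, 0, 0], [0, 0, 0], [0, 0, 0], [0, 0, 0], [0, 0, 0], [0, 0, 0]])

```text
time_s: 34.38
tcp_pos: [0.5379, 0.1944, 0.0747]
tool_rot: [0.707, -0.707, -0.0, 0.0]
contact_force: [-0.1, 1.2, -0.5]
finger_gap: 0.031
```

Call:
step_arm(translation=[[0, 0, 0], [0, 0, 0], [0, 0, 0], [0, 0, 0], [0, 0, 0], [0, 0, 0], [0, 0, 0], [0, 0, 0], [0, 0, 0], [0, 0, 0]], delta_rot=[[0, 0, 0], [0, 0, 0], [0, 0, 0], [0, 0, 0], [0, 0, 0], [0, 0, 0], [0, 0, 0], [0, 0, 0], [0, 0, 0], [0, 0, 0]], gripper=1)

```text
time_s: 35.22
tcp_pos: [0.5378, 0.1943, 0.0747]
tool_rot: [-0.707, 0.707, 0.0, -0.0]
contact_force: [0.7, 0.0, 0.3]
finger_gap: 0.0847
```

Call:
step_arm(translation=[[0, -20, 0], [0, -40, 0], [0, -40, 0], [0, -10, 0], [0, 0, 0], [0, 0, 0], [0, 0, 0], [0, 0, 0], [0, 0, 0], [0, 0, 0]], delta_rot=[[0, 0, 0], [0, 0, 0], [0, 0, 0], [0, 0, 0], [0, 0, 0], [0, 0, 0], [0, 0, 0], [0, 0, 0], [0, 0, 0], [0, 0, 0]])

```text
time_s: 36.05
tcp_pos: [0.537, 0.1942, 0.1832]
tool_rot: [-0.707, 0.707, -0.001, -0.001]
contact_force: [-0.3, -0.0, -0.3]
finger_gap: 0.0872
```

Call:
step_arm(translation=[[-15, 0, 0], [0, 0, 0], [0, 0, 0], [0, 0, 0], [0, 0, 0], [0, 0, 0], [0, 0, 0], [0, 0, 0], [0, 0, 0], [0, 0, 0]], delta_rot=[[0, 0, 0], [0, 0, 0], [0, 0, 0], [0, 0, 0], [0, 0, 0], [0, 0, 0], [0, 0, 0], [0, 0, 0], [0, 0, 0], [0, 0, 0]], gripper=-1)

```text
time_s: 36.88
tcp_pos: [0.5229, 0.1943, 0.1847]
tool_rot: [-0.707, 0.707, 0.0, -0.0]
contact_force: [0.5, -0.8, -0.1]
finger_gap: 0.0283
```

```bash
python3 - <<'E'
from h import *
im,d,m,T=cap("side"); P=cloud(m,T,d); s,p,M=state(); print(p,s["finger_gap"],s["contact_force"])
k=(P[...,2]>.146)&(P[...,2]<.17)&(abs(P[...,0]-.538)<.03)&(abs(P[...,1]-.194)<.03)
q=P[k]; print("x bins:",[(x,round(float(np.median(q[abs(q[:,0]-x)<.002][:,2])),4)) for x in np.arange(.525,.553,.004) if (abs(q[:,0]-x)<.002).any()])
from scipy.optimize import least_squares
k=(P[...,2]>.05)&(P[...,2]<.142)&(np.hypot(P[...,0]-.538,P[...,1]-.194)<.024); Q=P[k]
o=least_squares(lambda a:np.hypot(Q[:,0]-a[0]-a[2]*Q[:,2],Q[:,1]-a[1]-a[3]*Q[:,2])-.016,[.538,.194,0,0],loss="soft_l1",f_scale=.002); print("barrel now",o.x.round(4))
P0=cloud(m,T,np.load("side.npz")["d"]); k=(P0[...,2]>.05)&(P0[...,2]<.142)&(np.hypot(P0[...,0]-.538,P0[...,1]-.194)<.024); Q=P0[k]
o=least_squares(lambda a:np.hypot(Q[:,0]-a[0]-a[2]*Q[:,2],Q[:,1]-a[1]-a[3]*Q[:,2])-.016,[.538,.194,0,0],loss="soft_l1",f_scale=.002); print("barrel start",o.x.round(4))
E
```

```text
[0.52288848 0.19430164 0.18474329] 0.024046808009798845 [-0.70509804 -0.17600825  0.57044772]
x bins: [(np.float64(0.529), 0.1534), (np.float64(0.533), 0.151), (np.float64(0.537), 0.1492), (np.float64(0.541), 0.1476), (np.float64(0.545), 0.1474), (np.float64(0.549), 0.1484), (np.float64(0.553), 0.148)]
barrel now [0.54   0.1957 0.0011 0.002 ]
barrel start [ 0.5402  0.1947 -0.0034  0.01  ]
```

The torch is back in place within 1 mm and upright, and the switch is still on (the -x half is raised to 153). Now press the -x half.

Call:
step_arm(translation=[[0, 0, 0], [0, 0, 0], [0, 0, 0], [0, 0, 0], [0, 0, 0], [0, 20, 0], [0, 20, 0], [0, 8, 0], [0, 0, 0], [0, 0, 0]], delta_rot=[[0, 0, 0], [0, 0, 0], [0, 0, 0], [0, 0, 0], [0, 0, 0], [0, 0, 0], [0, 0, 0], [0, 0, 0], [0, 0, 0], [0, 0, 0]])

```text
time_s: 37.77
tcp_pos: [0.5226, 0.1943, 0.1367]
tool_rot: [-0.707, 0.707, 0.0, -0.001]
contact_force: [-0.1, 0.1, 0.1]
finger_gap: 0.0006
```

Call:
step_arm(translation=[[0, 1, 0], [0, 1, 0], [0, 1, 0], [0, 1, 0], [0, 1, 0], [0, 1, 0], [0, 1, 0], [0, 1, 0], [0, 1, 0], [0, 0, 0]], delta_rot=[[0, 0, 0], [0, 0, 0], [0, 0, 0], [0, 0, 0], [0, 0, 0], [0, 0, 0], [0, 0, 0], [0, 0, 0], [0, 0, 0], [0, 0, 0]])

```text
time_s: 38.6
tcp_pos: [0.5227, 0.1943, 0.1276]
tool_rot: [-0.707, 0.707, 0.0, -0.0]
contact_force: [-0.3, 0.0, 1.5]
finger_gap: 0.0001
```

Call:
step_arm(translation=[[0, 1, 0], [0, 0, 0], [0, 1, 0], [0, 0, 0], [0, 1, 0], [0, 0, 0], [0, 0, 0], [0, 0, 0], [0, 0, 0], [0, 0, 0]], delta_rot=[[0, 0, 0], [0, 0, 0], [0, 0, 0], [0, 0, 0], [0, 0, 0], [0, 0, 0], [0, 0, 0], [0, 0, 0], [0, 0, 0], [0, 0, 0]])

```text
time_s: 39.43
tcp_pos: [0.5234, 0.1945, 0.1256]
tool_rot: [0.707, -0.707, -0.001, -0.0]
contact_force: [-1.2, -0.4, 5.6]
finger_gap: 0.0003
```

Firm stop again. Lift clear toward the robot and check.

Call:
step_arm(translation=[[0, -20, 0], [0, -40, 0], [0, -40, 0], [-30, 0, 0], [-30, 0, 0], [-30, 0, 0], [-30, 0, 0], [0, 0, 0], [0, 0, 0], [0, 0, 0]], delta_rot=[[0, 0, 0], [0, 0, 0], [0, 0, 0], [0, 0, 0], [0, 0, 0], [0, 0, 0], [0, 0, 0], [0, 0, 0], [0, 0, 0], [0, 0, 0]])

```text
time_s: 40.27
tcp_pos: [0.4035, 0.1943, 0.225]
tool_rot: [0.707, -0.707, -0.001, -0.0]
contact_force: [-0.3, -0.4, 0.3]
finger_gap: 0.0004
```

```bash
python3 - <<'E'
from h import *
im,d,m,T=cap("side"); P=cloud(m,T,d); s,p,M=state(); print(p,s["contact_force"])
k=(P[...,2]>.146)&(P[...,2]<.17)&(abs(P[...,0]-.538)<.03)&(abs(P[...,1]-.194)<.03)
q=P[k]; print("x bins:",[(round(x,3),round(float(np.median(q[abs(q[:,0]-x)<.002][:,2])),4)) for x in np.arange(.525,.553,.004) if (abs(q[:,0]-x)<.002).any()])
im2,_,_,_=cap("top"); c=np.zeros((600,800,3),np.uint8)
c[:300,:800]=cv2.resize(im2[130:310,100:520],(800,300)); c[300:,:400]=cv2.resize(im[150:370,190:410],(400,300)); save("end",np.clip(c.astype(float)*1.4,0,255).astype(np.uint8))
E
```

```text
[0.40370238 0.19418723 0.22489405] [0.15291687 0.53399304 0.3017917 ]
x bins: [(np.float64(0.529), 0.1476), (np.float64(0.533), 0.148), (np.float64(0.537), 0.1481), (np.float64(0.541), 0.148), (np.float64(0.545), 0.151), (np.float64(0.549), 0.1521), (np.float64(0.553), 0.1525)]
```

View pics/end.png

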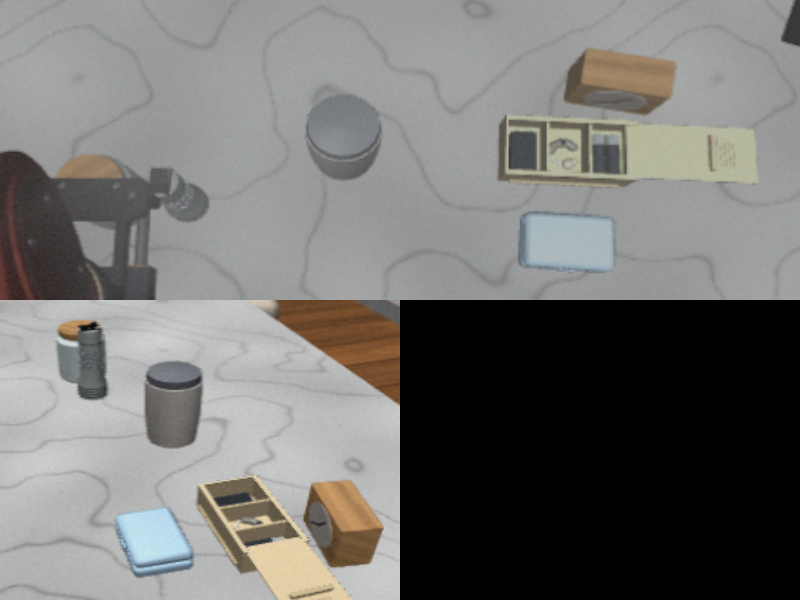

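The end view has the lid open with its ridge at (713,150), the aid undisturbed at (563,150), and the torch upright at (92,360). The +x rocker half is raised again, so it is off. Nothing else has moved and the arm is clear.

```bash
python3 -c "
from bench import order; print(order.job_done())"
```

```text
the job is handed in; nothing more can be done
None
```

The job is done and handed in at about 40 s of the 72 s allowed.

- **Lid:** open to its hard stop (about 10 N when it hit). The first push passed over the ridge without touching it, because the fingertips are about 23 mm short of the reported tool point. I corrected for that from then on.
- **Beam:** the hearing aid was in the middle bay. I switched the flashlight on and held its lens about 10 cm from the aid. It slanted 30° along the bay from the robot's side, for about 3 s. From the measured pose, the beam line passed within about 2–3 mm of the aid's centre.
- **Flashlight:** back on its head within about 1 mm of where it stood, upright, and switched off. Depth readings show the original side of the switch raised again.
- **Everything else:** the final pictures show the aid, batteries, mug, case and clock where they were. The jar is partly hidden by the arm in one view and looks unmoved in the other.

**Not confirmed by eye:** the beam itself never showed up in the camera pictures. That it was on rests on the switch position and the firm stop when pressed. The wrist camera also read the table about 10 mm too high, so I did not use it for positions.

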